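# Fetch the child's insole from behind the mug and jar

## Task

The child's green insole in the wooden crate lies behind the mug and the shoe-cream jar: first stand both of them, upright, on the blue side mat, and with both there lay the insole flat, centred and lengthwise on the empty steel drying rack. Then put the mug and the jar back upright in the crate, each on the coaster it came from. Never tip the mug or the jar over, and leave the shoe horn, the scraper and the insole that is already drying where they are.

Things in the scene. Friction and masses are not known exactly. Their poses are not given: they have to be found in the camera images.
- mug: White ceramic mug standing in the crate, 64 mm outer diameter, 86 mm tall, open on top. Origin: centre of its underside, z up. One handle on its +y side, reaching about 68 mm from the axis, 15 to 75 mm up; so grip it across the body along its own x. About 0.24 kg.
- jar: Round amber glass shoe-cream jar with a black lid (58 mm across, brass disc on top), 62 mm in diameter, 88 mm tall, standing in the crate. Origin: centre of its underside, z up. Its body is cylindrical up to 68 mm, where it can be gripped from any side. About 0.26 kg.
- insole: Rigid green silicone child's insole lying flat in the crate, on the +x side of mug and jar, about 6 mm from them. 150 mm long, 12 mm thick, 58 mm wide at the toe, 50 mm at the heel, 44 mm at its straight waist. Origin: centre of its underside, at the waist, about its centre of mass; x along its length to the toe, z up. Grip it across the waist (its y). About 60 g.
- drying_insole: A second green insole of the same size, already drying on the other rack; leave it. Origin and axes as for the first.
- rack_empty: The EMPTY one of two alike low steel racks (fixed), 200 mm long (its x), 96 mm wide (its y). Origin: centre of its foot, z up. The insole lies on its wire bars, tops 45 mm above the origin, lengthwise along the rack's x, either end first. At both ends clip arms with red grips rise 30 mm above the bars, 185 mm clear between them. Its middle is open to fingers from above.
- rack_full: The other steel rack (fixed), alike, which carries the drying insole.
- mat: Blue plastic side mat (fixed), 200 mm along its x, 120 mm along its y, 4 mm thick, where mug and jar are set aside. Origin: centre of its underside.
- crate: Shallow open wooden crate (fixed), outer 230 mm (its x) by 250 mm (its y), walls 8 mm thick, 40 mm high. Origin: centre of its underside; inner floor 8 mm up. Two flush round dark grey coasters, 72 mm across, at x = -30 mm, y = -52 and +52 mm: mug and jar start one on each (which varies), within 3 mm of centre. The insole starts at x = 37 mm, y = 0, its length along crate y.
- shoe_horn: Stainless steel shoe horn, 170 mm long along its x, 34 mm wide, lying in a low grey tool tray (200 x 110 x 18 mm). Origin: its underside, near the middle. Leave alone.
- scraper: Orange plastic scraper, 150 mm long along its x, 44 mm wide, 12 mm thick, lying in the same tray. Origin: its underside, near the middle. Leave alone.
Mind the look-alikes: they are no part of the job. What is shaped like the rack_empty but purple is not meant.

How it is judged (in metres and radians):
On the way, in this order (a step that is already met when the one before it is completed fails the run):
1. Mug and jar both stand upright and released on the blue side mat, the insole still in the crate (x of mug in the frame of mat between -0.095 and 0.095 m and y of mug in the frame of mat between -0.055 and 0.055 m and z of mug in the frame of mat between -0.004 and 0.012 m and angle between each of mug, jar's own z axis and vertical below 0.12 rad and x of jar in the frame of mat between -0.095 and 0.095 m and y of jar in the frame of mat between -0.055 and 0.055 m and z of jar in the frame of mat between -0.004 and 0.012 m and contact force between the fingers and mug below 0.1 N and linear speed of each of mug, jar below 0.02 m/s and contact force between the fingers and jar below 0.1 N and distance of insole from where it was at the start of the episode below 0.06 m), for 0.2 s.
2. The insole lies released, flat, centred and lengthwise on the empty rack while mug and jar still stand on the mat (x of insole in the frame of rack_empty between -0.015 and 0.015 m and y of insole in the frame of rack_empty between -0.015 and 0.015 m and z of insole in the frame of rack_empty between 0.039 and 0.052 m and angle between the x axis of insole and the x axis of rack_empty, either way round below 0.2 rad and angle between insole's own z axis and vertical below 0.1 rad and contact force between the fingers and insole below 0.1 N and linear speed of insole below 0.02 m/s and x of mug in the frame of mat between -0.095 and 0.095 m and y of mug in the frame of mat between -0.055 and 0.055 m and z of mug in the frame of mat between -0.004 and 0.012 m and angle between each of mug, jar's own z axis and vertical below 0.12 rad and x of jar in the frame of mat between -0.095 and 0.095 m and y of jar in the frame of mat between -0.055 and 0.055 m and z of jar in the frame of mat between -0.004 and 0.012 m), for 0.2 s.
At the end, for the whole second after the job is handed in: The insole lies flat on the rack that was empty, its middle within 15 mm of the rack's middle along and across, its length within 0.2 rad of the rack's; the mug and the jar each stand upright within 15 mm of where they started, on their own coasters in the crate; all released and at rest (x of insole in the frame of rack_empty between -0.015 and 0.015 m and y of insole in the frame of rack_empty between -0.015 and 0.015 m and z of insole in the frame of rack_empty between 0.039 and 0.052 m and angle between the x axis of insole and the x axis of rack_empty, either way round below 0.2 rad and angle between insole's own z axis and vertical below 0.1 rad and contact force between the fingers and insole below 0.1 N and linear speed of each of insole, mug, jar below 0.02 m/s and distance of each of mug, jar from where it was at the start of the episode below 0.015 m and angle between each of mug, jar's own z axis and vertical below 0.12 rad and contact force between the fingers and mug below 0.1 N and contact force between the fingers and jar below 0.1 N); the robot touches nothing.
It fails at once if The mug or the jar is tipped over (more than 0.7 rad) (angle between any of mug, jar's own z axis and vertical above 0.7 rad).
It fails at once if The shoe horn, the scraper or the drying insole is moved by more than 20 mm (distance of any of shoe_horn, scraper, drying_insole from where it was at the start of the episode above 0.02 m).
It also fails if it takes over 109 s, if anything falls off the work surface, if the arm or the gripper's body presses on something with over 40 N, if the wrist force passes 120 N, or if a joint passes its speed limit or range.

## Robot

A 6-joint arm with a two-finger parallel gripper is mounted at the origin on the work surface. World frame = base frame: x ahead of the robot, y to its left, z up, the work surface at z = 0. Lengths are in mm, angles in degrees, forces in N, time in s.
With the tool pointing down it reaches from about 350 to 950 mm from the base axis. Payload 17.4 kg.
Tool frame: the origin (TCP) lies at the very end of the fingers, on their centre line; the grasp point (between the pads) lies 19 mm behind it; z points along the fingers, x is the direction in which the jaws open and shut, and the axes are right-handed (so a half turn about z gives the same grasp; the last joint's range is limited). The gripper opens to 93 mm and grips with 3 to 60 N. Pads are 15 mm wide; open, the fingers measure 128 mm over their backs; the gripper's body (75 mm by 188 mm) begins 65 mm behind the grasp point.
Start: joints at [73.235, 6.646, 82.598, -0, 90.757, -2.166], TCP at [170.143, 653.21, 183.646] pointing down, gripper open.
Joint ranges: [-162.19, 162.19], [-47.58, 125.68], [4.15, 143.07], [-65.23, 245.23], [0.69, 171.88], [-170.13, 170.13]. Speed limits (degrees/s): [108.29, 108.29, 127.2, 180, 180, 180].

## Interface

Orientations are given as [roll, pitch, yaw] about the fixed x, y, z axes, in that order (R = Rz(yaw) Ry(pitch) Rx(roll)).
In Python, from rig import manip, eyes, order gives the robot as it stands. The module is installed in compiled form; this text tells all that it offers.
- The arm moves only by the shell command python3 -m inch 'ROWS' [FORCE]. ROWS is a JSON object of lists of equal length, an entry for each row: "gripper": the opening, from 0 (shut) to 1 (fully open); "slide": the shift along the tool's x, y, z in units of 0.2 m (1.0 is 0.2 m), a list of three; "angular": the turn, a rotation vector about the tool's x, y, z in units of pi/4 rad (1.0 is pi/4 rad), a list of three. A call has 1 to 20 rows; each row is the pose to reach, as a shift and turn from the pose commanded when the call began, along the tool's axes at that moment; what a row does not reach only later rows make up. A row lasts 1/10 s, in which the tool goes at most 50 mm and 8.59 degrees, less where a joint would pass 70% of its speed; a pose out of reach is approached as far as the arm can. A call with a number of a shift or a turn outside -1 to 1 is refused whole. A call with a gripper value outside its range is refused whole. The fingers move at their own pace and stop on an object; FORCE is the grip in N (left out, the last holds). Time passes only in rows, so rows that repeat a pose let the fingers close. It gives the time, the measured TCP pose, the force and the opening at its end, in the units of the state.
- manip.read_state(): the state, without advancing time (a new reading comes with each control period).
- eyes.capture(name): name is "scene" or "top"; returns a dict with "color" (400x640x3 uint8, blue, green, red), "intrinsics" (3x3 intrinsics, pixels), "D" ([k1, k2, p1, p2, k3] as OpenCV has them; the pictures are not rectified), "cam_to_world" (4x4, takes a point from camera to world coordinates). Camera axes: x right, y down, z forward; pixel columns grow to the right and rows downward; lengths in mm; the calibration is good to about 2 mm. A picture is of the moment at which its call begins. There is no depth.
- order.close_job(): hands the job in, once; it reports no verdict.
The state is a dict: "t": time; "joint_positions": joint angles; "joint_vel": joint speeds; "joint_torque": joint torques, N m; "tcp_pos": TCP position; "tool_rot": TCP orientation; "ft_force": force on the tool from outside, world axes, zero at the start; "wrist_torque": the same for the moment, N m; "width": finger opening in mm.
Only numpy, scipy, OpenCV 4.12 (cv2) and the standard library are available. Lean on these libraries where they do the work, as an engineer would, in place of code of your own. Each camera call takes 0.05 s, during which the arm holds its last target. There are 200 camera calls.

## Working session

There is one attempt and no reset: what is moved stays moved. The work goes in short steps, Python scripts to look and compute and a shell command to move; the robot and the scene stay as the last step left them, time stands still between calls to the robot, and variables do not carry over. Pictures are saved under pics/ and viewed, about 12 in all and at most 16, crops included, and the job is handed in when it is done.

```bash
mkdir -p pics; python3 - <<'E'
from rig import manip, eyes
import cv2, numpy as np
s=manip.read_state(); print(s)
for n in("top","scene"):
    c=eyes.capture(n); cv2.imwrite(f"pics/{n}0.png",c["color"]); np.savez(f"{n}.npz",K=c["intrinsics"],D=c["D"],T=c["cam_to_world"]); print(c["intrinsics"],c["D"],c["cam_to_world"])
E
```

```text
{'t': 0.0, 'joint_positions': array([ 7.32369592e+01,  6.67528428e+00,  8.26349045e+01,  1.15701513e-03,
        9.07556335e+01, -2.16578801e+00]), 'joint_vel': array([ 0.0783472 , -0.00424041,  0.03287725,  0.00105153,  0.14913917,
        0.0060839 ]), 'joint_torque': array([ 3.43008760e-04, -7.21267247e+01, -6.22595000e+01,  7.80185591e-02,
        2.41703878e-02, -9.41476810e-05]), 'tcp_pos': array([170.05018437, 652.98738504, 182.90066969]), 'tool_rot': array([-1.79996356e+02,  6.57315508e-02,  7.54027639e+01]), 'ft_force': array([0.22450525, 0.15723233, 0.0302453 ]), 'wrist_torque': array([-0.03495362, -0.01835833,  0.01185752]), 'width': 92.9297294222835}
[[436.29339317   0.         324.89275027]
 [  0.         436.29339317 190.02155765]
 [  0.           0.           1.        ]] [-0.02468121  0.          0.          0.          0.        ] [[ 1.54569814e-02 -9.90433790e-01  1.37120345e-01  2.71852517e+02]
 [-9.99869013e-01 -1.59690780e-02 -2.63533243e-03 -1.03820103e+02]
 [ 4.79980777e-03 -1.37061649e-01 -9.90550890e-01  1.19781217e+03]
 [ 0.00000000e+00  0.00000000e+00  0.00000000e+00  1.00000000e+00]]
[[430.88120263   0.         321.69571338]
 [  0.         430.88120263 198.34528576]
 [  0.           0.           1.        ]] [-0.11573821  0.          0.          0.          0.        ] [[ 7.10150326e-01  4.54067559e-01 -5.38060559e-01  1.15287595e+03]
 [ 7.03844038e-01 -4.76355637e-01  5.26961932e-01 -8.33412030e+02]
 [-1.70318620e-02 -7.52932905e-01 -6.57876855e-01  9.46212585e+02]
 [ 0.00000000e+00  0.00000000e+00  0.00000000e+00  1.00000000e+00]]
```

View pics/top0.png

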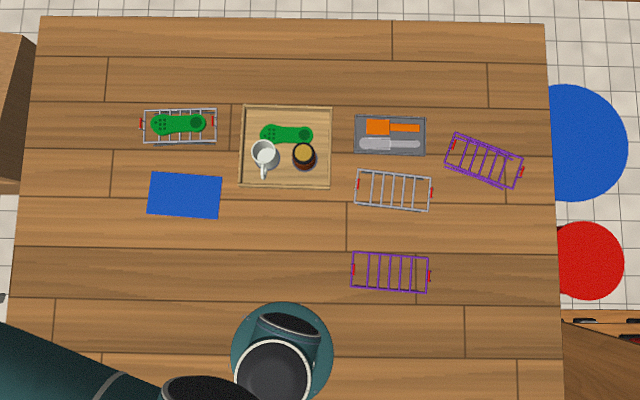

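View pics/scene0.png

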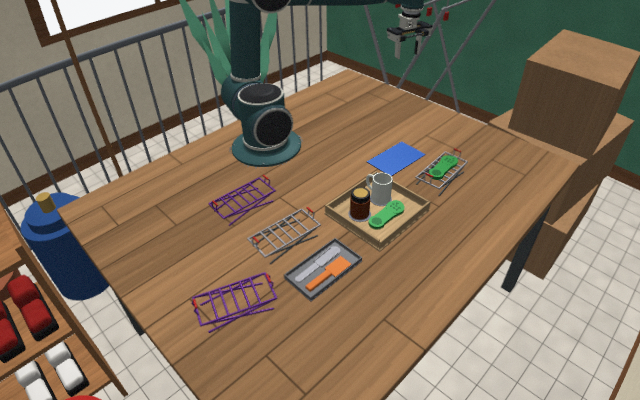

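Top view: steel racks are at (180,126), which carries an insole, and (393,190), which is empty. The rack-shaped things at (484,160) and (390,272) are purple, so they are look-alikes. The target is the steel one at (393,190). Also visible are the mug (264,155) with its handle pointing down the image, the jar (303,155), the insole (287,134), the crate (285,147) and the mat (184,195). Next I confirm these in enlarged crops.

```bash
python3 - <<'E'
import cv2
i=cv2.imread("pics/top0.png")
# crops x4
cv2.imwrite("pics/c1.png",cv2.resize(i[95:230,140:340],None,fx=4,fy=4,interpolation=cv2.INTER_CUBIC))
cv2.imwrite("pics/c2.png",cv2.resize(i[160:220,340:450],None,fx=7,fy=7,interpolation=cv2.INTER_CUBIC))
E
```

```text
(no output)
```

View pics/c1.png

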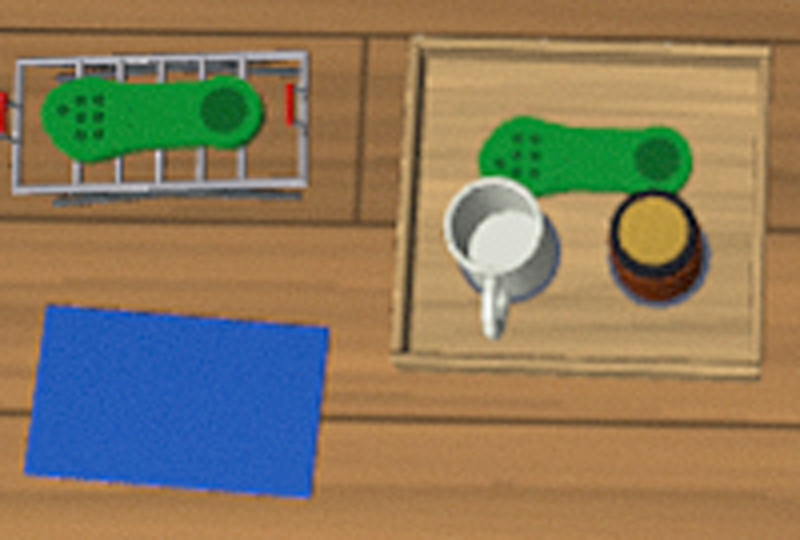

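View pics/c2.png

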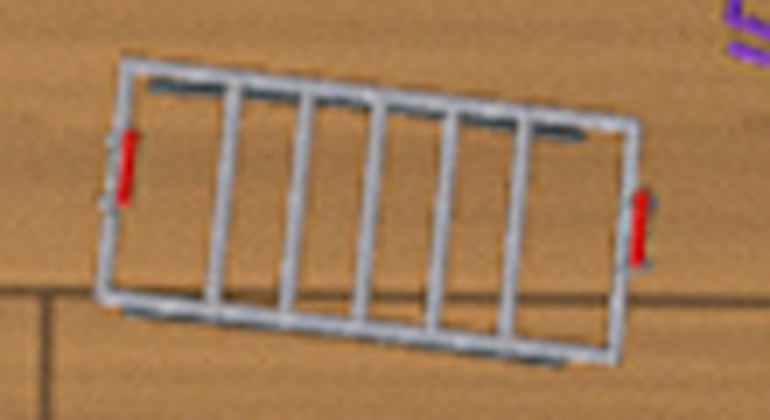

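The crop confirms that rack (393,190) is grey steel with red grips and empty. Next come the metric poses.

```bash
cat > geo.py <<'E'
import numpy as np, cv2
def ray(uv,z,cam="top"):
    c=np.load(f"{cam}.npz"); p=cv2.undistortPoints(np.float64(uv).reshape(-1,1,2),c["K"],c["D"]).reshape(-1,2)
    d=np.c_[p,np.ones(len(p))]@c["T"][:3,:3].T; o=c["T"][:3,3]
    return (o+d*((z-o[2])/d[:,2])[:,None])[:,:2]
def crop(p,off,s): return (np.float64(p)+.5)/s-.5+np.float64(off)
E
python3 - <<'E'
from geo import *
C1=lambda p:crop(p,(140,95),4)
def rect(n,P):
    a=P[1]-P[0];b=P[2]-P[3];c=P[3]-P[0];d=P[2]-P[1]
    print(n,P.mean(0).round(1),"len",[round(np.hypot(*v)) for v in(a,b,c,d)],"dir(deg)",[round(np.degrees(np.arctan2(v[1],v[0])),1) for v in(a,b,c,d)])
rect("mat",ray(C1([(48,305),(329,326),(310,498),(25,473)]),4))
rect("crate",ray(C1([(413,36),(770,48),(760,368),(392,356)]),40))
rect("rack",ray(crop([(126,66),(632,124),(612,354),(103,298)],(340,160),7),45))
rect("rackfull",ray(C1([(18,64),(306,54),(303,184),(15,190)]),45))
for n,p,z in(("mug",(494,227),94),("mug_in",(502,240),12),("handle",(494,318),60),("jar",(655,228),96),("toe",(483,160),14),("heel",(692,158),14)):
    print(n,ray(C1([p]),z).round(1))
E
```

```text
mat [418.1 281.7] len [197, 198, 118, 120] dir(deg) [np.float64(-93.4), np.float64(-94.0), np.float64(176.2), np.float64(176.5)]
crate [555.1   2. ] len [246, 247, 223, 223] dir(deg) [np.float64(-91.1), np.float64(-91.0), np.float64(178.8), np.float64(179.0)]
rack [ 435.6 -286.6] len [195, 194, 90, 89] dir(deg) [np.float64(-95.7), np.float64(-95.4), np.float64(174.7), np.float64(174.1)]
rackfull [603.3 291.9] len [198, 196, 89, 91] dir(deg) [np.float64(-87.1), np.float64(-87.9), np.float64(-177.0), np.float64(-178.3)]
mug [[522.9  54.5]]
mug_in [[532.5  60.4]]
handle [[469.2  57.2]]
jar [[523.5 -49.7]]
toe [[588.8  75.3]]
heel [[592.6 -70.3]]
```

```bash
python3 -m inch '{"gripper":[1,1,1,1,1,1,1,1],"slide":[[-0.06,0.1,0],[-0.16,0.28,0],[-0.28,0.5,0],[-0.4,0.72,0],[-0.48,0.88,0],[-0.525,0.9635,0],[-0.525,0.9635,0],[-0.525,0.9635,0]],"angular":[[0,0,-0.1],[0,0,-0.2],[0,0,-0.3],[0,0,-0.3244],[0,0,-0.3244],[0,0,-0.3244],[0,0,-0.3244],[0,0,-0.3244]]}' 30
```

```text
t: 0.9
tcp_pos: [330.0, 503.1, 183.5]
tool_rot: [-180.0, 0.0, 90.0]
ft_force: [0.3, -0.1, 0.1]
width: 92.8
```

```bash
python3 -m inch '{"gripper":[1,1,1,1,1,1,1],"slide":[[-0.15,0.07,0],[-0.35,0.17,0],[-0.55,0.27,0],[-0.75,0.37,0],[-0.95,0.46,0],[-1,0.485,0],[-1,0.485,0]],"angular":[[0,0,0],[0,0,0],[0,0,0],[0,0,0],[0,0,0],[0,0,0],[0,0,0]]}'
python3 -m inch '{"gripper":[0.92,0.92,0.92,0.92,0.92,0.92,0.92,0.92],"slide":[[-0.15,0.07,0],[-0.35,0.17,0],[-0.55,0.27,0],[-0.75,0.37,0],[-0.9,0.45,0],[-1,0.485,0],[-1,0.485,0],[-1,0.485,0]],"angular":[[0,0,0],[0,0,0],[0,0,0],[0,0,0],[0,0,0],[0,0,0],[0,0,0],[0,0,0]]}'
python3 -m inch '{"gripper":[0.92,0.92,0.92,0.92,0.92,0.92],"slide":[[-0.06,0,0],[-0.14,0,0],[-0.21,0,0],[-0.243,0,0.1],[-0.243,0,0.1],[-0.243,0,0.1]],"angular":[[0,0,0],[0,0,0],[0,0,0],[0,0,0],[0,0,0],[0,0,0]]}'
python3 - <<'E'
from rig import eyes
import cv2
i=eyes.capture("scene")["color"]
cv2.imwrite("pics/s1.png",cv2.resize(i[90:260,290:490],None,fx=3.5,fy=3.5,interpolation=cv2.INTER_CUBIC))
E
```

```text
t: 1.6
tcp_pos: [427.3, 302.9, 183.7]
tool_rot: [-180.0, -0.0, 89.9]
ft_force: [0.1, 0.8, 0.3]
width: 92.8
t: 2.4
tcp_pos: [524.0, 104.6, 183.4]
tool_rot: [-180.0, -0.0, 90.0]
ft_force: [0.3, -0.3, -0.3]
width: 85.5
t: 3.0
tcp_pos: [523.9, 54.6, 163.9]
tool_rot: [-180.0, -0.0, 90.0]
ft_force: [0.6, 0.4, 0.8]
width: 85.4
```

View pics/s1.png

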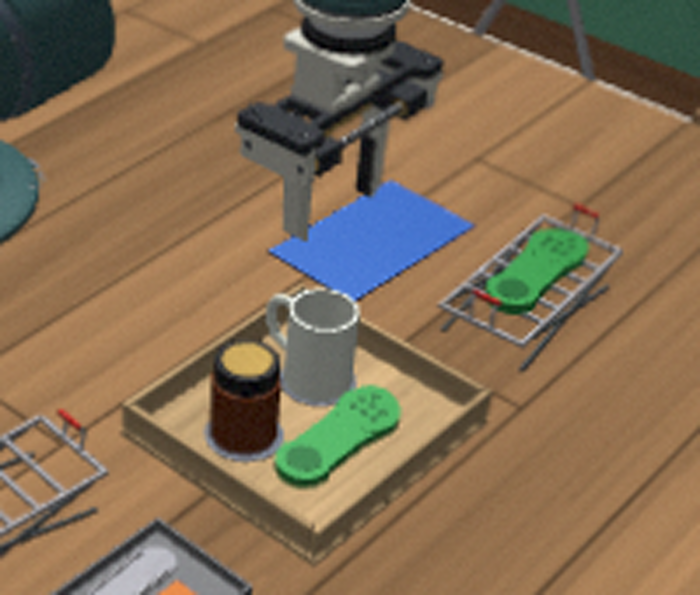

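The mug (rim near crop 322,311) is under the open fingers and the jar lid disc is at crop (247,360). I'll cross-check both with this second camera.

```bash
python3 - <<'E'
from geo import *
f=lambda p,z:ray(crop([p],(290,90),3.5),z,"scene").round(1)
print("mug",f((323,312),94),"jar",f((247,360),96),"mat",ray(crop([(268,250),(388,181),(475,227),(356,299)],(290,90),3.5),4,"scene").mean(0), "insole",f((340,433),20))
E
```

```text
mug [[527.7  47.8]] jar [[523.3 -52.3]] mat [420.51813094 277.18556233] insole [[593.7  -1.4]]
```

```bash
python3 -m inch '{"gripper":[0.92,0.92,0.92,0.92,0.92,0.92,0.92,0.92,0.92],"slide":[[-0.005,0,0.08],[-0.005,0,0.18],[-0.005,0,0.28],[-0.005,0,0.38],[-0.005,0,0.46],[-0.005,0,0.53],[-0.005,0,0.57],[-0.005,0,0.588],[-0.005,0,0.588]],"angular":[[0,0,0],[0,0,0],[0,0,0],[0,0,0],[0,0,0],[0,0,0],[0,0,0],[0,0,0],[0,0,0]]}'
python3 -m inch '{"gripper":[0.7,0.6,0.5,0.4,0.3,0.3,0.3,0.3],"slide":[[0,0,0],[0,0,0],[0,0,0],[0,0,0],[0,0,0],[0,0,0],[0,0,0],[0,0,0]],"angular":[[0,0,0],[0,0,0],[0,0,0],[0,0,0],[0,0,0],[0,0,0],[0,0,0],[0,0,0]]}' 25
```

```text
t: 3.95
tcp_pos: [524.2, 53.4, 46.0]
tool_rot: [-180.0, 0.0, 90.0]
ft_force: [-0.4, -0.5, 0.6]
width: 85.5
t: 4.75
tcp_pos: [524.4, 53.6, 46.5]
tool_rot: [180.0, -0.0, 90.0]
ft_force: [0.5, 3.3, 5.4]
width: 62.4
```

```bash
python3 -m inch '{"gripper":[0.3,0.3,0.3,0.3,0.3,0.3,0.3,0.3,0.3],"slide":[[0,0,-0.03],[0,0,-0.08],[0,0,-0.15],[0,0,-0.23],[0,0,-0.31],[0,0,-0.39],[0,0,-0.45],[0,0,-0.48],[0,0,-0.48]],"angular":[[0,0,0],[0,0,0],[0,0,0],[0,0,0],[0,0,0],[0,0,0],[0,0,0],[0,0,0],[0,0,0]]}'
python3 - <<'E'
from rig import eyes
import cv2
i=eyes.capture("scene")["color"]
cv2.imwrite("pics/s2.png",cv2.resize(i[90:260,290:490],None,fx=3.5,fy=3.5,interpolation=cv2.INTER_CUBIC))
E
```

```text
t: 5.65
tcp_pos: [524.4, 53.4, 142.9]
tool_rot: [179.9, -0.0, 90.0]
ft_force: [-0.0, 0.2, -3.3]
width: 62.3
```

View pics/s2.png

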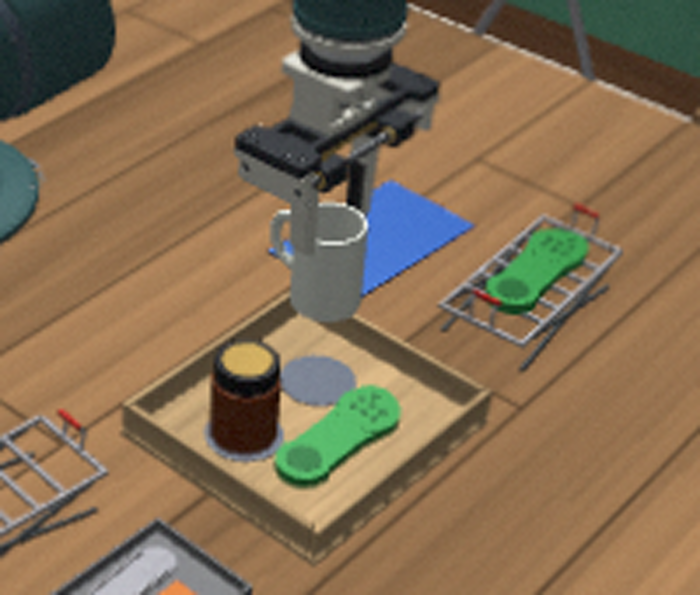

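The mug is lifted and upright, its grey coaster is visible underneath, and the jar and insole are undisturbed. I'll carry it to the mat.

```bash
python3 -m inch '{"gripper":[0.3,0.3,0.3,0.3,0.3,0.3,0.3,0.3,0.3],"slide":[[0.04,-0.015,0],[0.12,-0.045,0],[0.23,-0.085,0],[0.35,-0.13,0],[0.47,-0.175,0],[0.58,-0.215,0],[0.65,-0.24,0],[0.69,-0.255,0],[0.69,-0.255,0]],"angular":[[0,0,0],[0,0,0],[0,0,0],[0,0,0],[0,0,0],[0,0,0],[0,0,0],[0,0,0],[0,0,0]]}'
python3 -m inch '{"gripper":[0.3,0.3,0.3,0.3,0.3,0.3,0.3,0.3,0.3,0.3],"slide":[[0.04,-0.015,0],[0.12,-0.045,0],[0.23,-0.085,0],[0.35,-0.13,0],[0.47,-0.175,0],[0.58,-0.215,0],[0.65,-0.24,0],[0.69,-0.255,0],[0.69,-0.255,0],[0.69,-0.255,0]],"angular":[[0,0,0],[0,0,0],[0,0,0],[0,0,0],[0,0,0],[0,0,0],[0,0,0],[0,0,0],[0,0,0],[0,0,0]]}'
python3 -m inch '{"gripper":[0.3,0.3,0.3,0.3,0.3,0.3,0.3,0.3,0.3,0.3,0.3,0.3],"slide":[[0,0,0.04],[0,0,0.11],[0,0,0.19],[0,0,0.27],[0,0,0.34],[0,0,0.4],[0,0,0.44],[0,0,0.465],[0,0,0.48],[0,0,0.49],[0,0,0.495],[0,0,0.495]],"angular":[[0,0,0],[0,0,0],[0,0,0],[0,0,0],[0,0,0],[0,0,0],[0,0,0],[0,0,0],[0,0,0],[0,0,0],[0,0,0],[0,0,0]]}'
```

```text
t: 6.6
tcp_pos: [472.8, 192.0, 141.8]
tool_rot: [-180.0, 0.0, 90.1]
ft_force: [-0.4, -1.0, -3.1]
width: 62.2
t: 7.6
tcp_pos: [422.4, 328.9, 142.0]
tool_rot: [180.0, 0.0, 90.0]
ft_force: [-0.3, -0.1, -3.2]
width: 62.7
t: 8.8
tcp_pos: [422.2, 329.5, 43.3]
tool_rot: [180.0, -0.0, 90.0]
ft_force: [-0.1, -0.4, -2.8]
width: 62.2
```

```bash
python3 -m inch '{"gripper":[0.3,0.3,0.3,0.3],"slide":[[0,0,0.004],[0,0,0.007],[0,0,0.009],[0,0,0.009]],"angular":[[0,0,0],[0,0,0],[0,0,0],[0,0,0]]}'
```

```text
t: 9.2
tcp_pos: [422.8, 329.7, 42.4]
tool_rot: [179.9, -0.0, 90.0]
ft_force: [0.2, -0.3, 6.5]
width: 62.5
```

```bash
python3 -m inch '{"gripper":[0.72,0.75,0.85,0.9,0.9,0.9,0.9,0.9,0.9,0.9,0.9,0.9,0.9,0.9],"slide":[[0,0,0],[0,0,0],[0,0,0],[0,0,0],[0,0,-0.05],[0,0,-0.15],[0,0,-0.25],[0,0,-0.35],[0,0,-0.45],[0,0,-0.55],[0,0,-0.6],[0,0,-0.6],[0,0,-0.6],[0,0,-0.6]],"angular":[[0,0,0],[0,0,0],[0,0,0],[0,0,0],[0,0,0],[0,0,0],[0,0,0],[0,0,0],[0,0,0],[0,0,0],[0,0,0],[0,0,0],[0,0,0],[0,0,0]]}'
python3 - <<'E'
from rig import manip
print(manip.read_state()["tcp_pos"])
E
```

```text
t: 10.6
tcp_pos: [421.9, 329.2, 160.1]
tool_rot: [-179.9, 0.0, 90.0]
ft_force: [0.3, 0.1, 0.0]
width: 83.9
[421.85053964 329.16893479 160.14787324]
```

```bash
python3 -m inch '{"gripper":[0.92,0.92,0.92,0.92,0.92,0.92,0.92],"slide":[[-0.1,0.03,0],[-0.3,0.08,0],[-0.5,0.13,0],[-0.7,0.19,0],[-0.87,0.23,0],[-0.95,0.254,0],[-0.95,0.254,0]],"angular":[[0,0,0],[0,0,0],[0,0,0],[0,0,0],[0,0,0],[0,0,0],[0,0,0]]}'
python3 -m inch '{"gripper":[0.92,0.92,0.92,0.92,0.92,0.92,0.92,0.92],"slide":[[-0.1,0.03,0],[-0.3,0.08,0],[-0.5,0.13,0],[-0.7,0.19,0],[-0.87,0.23,0],[-0.95,0.254,0],[-0.95,0.254,0],[-0.95,0.254,0]],"angular":[[0,0,0],[0,0,0],[0,0,0],[0,0,0],[0,0,0],[0,0,0],[0,0,0],[0,0,0]]}'
python3 -m inch '{"gripper":[0.92,0.92,0.92,0.92,0.92,0.92,0.92,0.92],"slide":[[0,0,0.08],[0,0,0.18],[0,0,0.28],[0,0,0.38],[0,0,0.47],[0,0,0.54],[0,0,0.576],[0,0,0.576]],"angular":[[0,0,0],[0,0,0],[0,0,0],[0,0,0],[0,0,0],[0,0,0],[0,0,0],[0,0,0]]}'
python3 -m inch '{"gripper":[0.7,0.6,0.5,0.4,0.3,0.3,0.3,0.3],"slide":[[0,0,0],[0,0,0],[0,0,0],[0,0,0],[0,0,0],[0,0,0],[0,0,0],[0,0,0]],"angular":[[0,0,0],[0,0,0],[0,0,0],[0,0,0],[0,0,0],[0,0,0],[0,0,0],[0,0,0]]}' 25
```

```text
t: 11.3
tcp_pos: [473.1, 137.6, 160.4]
tool_rot: [-179.9, 0.0, 89.8]
ft_force: [0.3, 0.6, -0.4]
width: 85.6
t: 12.1
tcp_pos: [523.6, -49.5, 160.8]
tool_rot: [-180.0, -0.0, 90.0]
ft_force: [0.4, 0.0, 0.2]
width: 85.7
t: 12.9
tcp_pos: [523.2, -50.0, 45.0]
tool_rot: [-179.9, -0.0, 90.0]
ft_force: [-0.0, 1.3, -0.0]
width: 85.4
t: 13.7
tcp_pos: [524.0, -50.5, 46.5]
tool_rot: [180.0, -0.0, 90.0]
ft_force: [-0.4, 3.5, 5.9]
width: 58.0
```

```bash
python3 -m inch '{"gripper":[0.3,0.3,0.3,0.3,0.3,0.3,0.3,0.3,0.3],"slide":[[0,0,-0.03],[0,0,-0.08],[0,0,-0.15],[0,0,-0.23],[0,0,-0.31],[0,0,-0.39],[0,0,-0.45],[0,0,-0.48],[0,0,-0.48]],"angular":[[0,0,0],[0,0,0],[0,0,0],[0,0,0],[0,0,0],[0,0,0],[0,0,0],[0,0,0],[0,0,0]]}'
python3 - <<'E'
from rig import eyes
import cv2
i=eyes.capture("scene")["color"]
cv2.imwrite("pics/s3.png",cv2.resize(i[90:260,290:490],None,fx=3.5,fy=3.5,interpolation=cv2.INTER_CUBIC))
E
```

```text
t: 14.6
tcp_pos: [524.1, -50.7, 142.9]
tool_rot: [179.9, 0.0, 90.0]
ft_force: [0.5, 0.1, -2.9]
width: 57.1
```

View pics/s3.png

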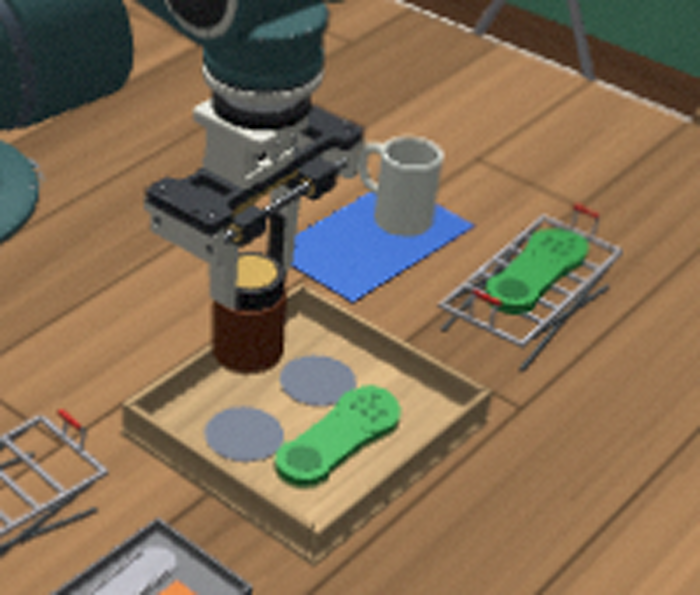

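```bash
python3 - <<'E'
from geo import *
from rig import eyes
c=eyes.capture("scene"); K,D,T=c["intrinsics"],c["D"],np.linalg.inv(c["cam_to_world"])
def pr(p):
    uv=cv2.projectPoints(np.float64([p]),cv2.Rodrigues(T[:3,:3])[0],T[:3,3],K,D)[0].reshape(2); return ((uv-(290,90)+.5)*3.5-.5).round(1)
for z in (96,192,186,180): print("disc centre z",z,pr((524,-50.6,z)))
print("tip",pr((524,-50.6-31,143)), "old disc seen (247,360), now (255,272)")
cc=cv2.resize(c["color"][150:205,335:385],None,fx=10,fy=10,interpolation=cv2.INTER_CUBIC); cv2.imwrite("pics/s4.png",cc)
E
```

```text
disc centre z 96 [248.9 359.4]
disc centre z 192 [253.7 271.1]
disc centre z 186 [253.4 276.9]
disc centre z 180 [253.1 282.6]
tip [227. 334.] old disc seen (247,360), now (255,272)
```

View pics/s4.png

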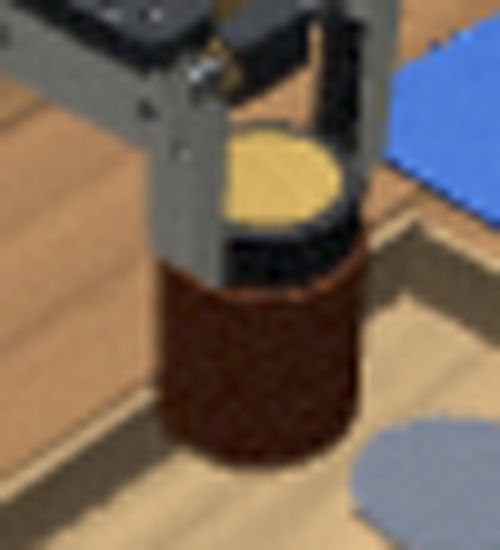

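The jar's disc sits where z=192 predicts, so it has not slipped in the grip. I carry on to the mat.

```bash
python3 -m inch '{"gripper":[0.3,0.3,0.3,0.3,0.3,0.3,0.3,0.3,0.3],"slide":[[0.04,-0.015,0],[0.12,-0.045,0],[0.23,-0.09,0],[0.35,-0.135,0],[0.47,-0.18,0],[0.58,-0.225,0],[0.66,-0.255,0],[0.7,-0.269,0],[0.7,-0.269,0]],"angular":[[0,0,0],[0,0,0],[0,0,0],[0,0,0],[0,0,0],[0,0,0],[0,0,0],[0,0,0],[0,0,0]]}'
python3 -m inch '{"gripper":[0.3,0.3,0.3,0.3,0.3,0.3,0.3,0.3,0.3,0.3],"slide":[[0.04,-0.015,0],[0.12,-0.045,0],[0.23,-0.09,0],[0.35,-0.135,0],[0.47,-0.18,0],[0.58,-0.225,0],[0.66,-0.255,0],[0.7,-0.269,0],[0.7,-0.269,0],[0.7,-0.269,0]],"angular":[[0,0,0],[0,0,0],[0,0,0],[0,0,0],[0,0,0],[0,0,0],[0,0,0],[0,0,0],[0,0,0],[0,0,0]]}'
python3 -m inch '{"gripper":[0.3,0.3,0.3,0.3,0.3,0.3,0.3,0.3,0.3,0.3,0.3,0.3],"slide":[[0,0,0.04],[0,0,0.11],[0,0,0.19],[0,0,0.27],[0,0,0.34],[0,0,0.4],[0,0,0.44],[0,0,0.465],[0,0,0.48],[0,0,0.49],[0,0,0.497],[0,0,0.497]],"angular":[[0,0,0],[0,0,0],[0,0,0],[0,0,0],[0,0,0],[0,0,0],[0,0,0],[0,0,0],[0,0,0],[0,0,0],[0,0,0],[0,0,0]]}'
python3 -m inch '{"gripper":[0.3,0.3,0.3],"slide":[[0,0,0.003],[0,0,0.006],[0,0,0.006]],"angular":[[0,0,0],[0,0,0],[0,0,0]]}'
```

```text
t: 15.6
tcp_pos: [469.4, 90.6, 142.0]
tool_rot: [-180.0, -0.0, 90.1]
ft_force: [1.4, 0.2, -3.0]
width: 57.3
t: 16.6
tcp_pos: [416.4, 229.0, 142.0]
tool_rot: [-180.0, 0.0, 90.0]
ft_force: [-0.1, 0.1, -2.9]
width: 57.4
t: 17.8
tcp_pos: [416.2, 229.5, 42.8]
tool_rot: [180.0, -0.0, 90.0]
ft_force: [0.1, -0.3, -3.4]
width: 57.3
t: 18.1
tcp_pos: [416.7, 229.6, 42.5]
tool_rot: [179.9, -0.0, 90.0]
ft_force: [-1.2, 0.1, 6.2]
width: 57.5
```

```bash
python3 -m inch '{"gripper":[0.7,0.75,0.8,0.82,0.82,0.82,0.82,0.82,0.82,0.82,0.82,0.82,0.82,0.82],"slide":[[0,0,0],[0,0,0],[0,0,0],[0,0,0],[0,0,-0.05],[0,0,-0.15],[0,0,-0.25],[0,0,-0.35],[0,0,-0.45],[0,0,-0.55],[0,0,-0.65],[0,0,-0.65],[0,0,-0.65],[0,0,-0.65]],"angular":[[0,0,0],[0,0,0],[0,0,0],[0,0,0],[0,0,0],[0,0,0],[0,0,0],[0,0,0],[0,0,0],[0,0,0],[0,0,0],[0,0,0],[0,0,0],[0,0,0]]}'
python3 - <<'E'
from rig import eyes,manip
import cv2
print(manip.read_state()["tcp_pos"])
i=eyes.capture("scene")["color"]
cv2.imwrite("pics/s5.png",cv2.resize(i[90:260,290:490],None,fx=3.5,fy=3.5,interpolation=cv2.INTER_CUBIC))
E
```

```text
t: 19.5
tcp_pos: [415.8, 229.3, 170.6]
tool_rot: [-179.9, 0.0, 90.0]
ft_force: [-0.0, 0.5, -0.3]
width: 76.4
[415.83929433 229.28160461 170.57700581]
```

View pics/s5.png

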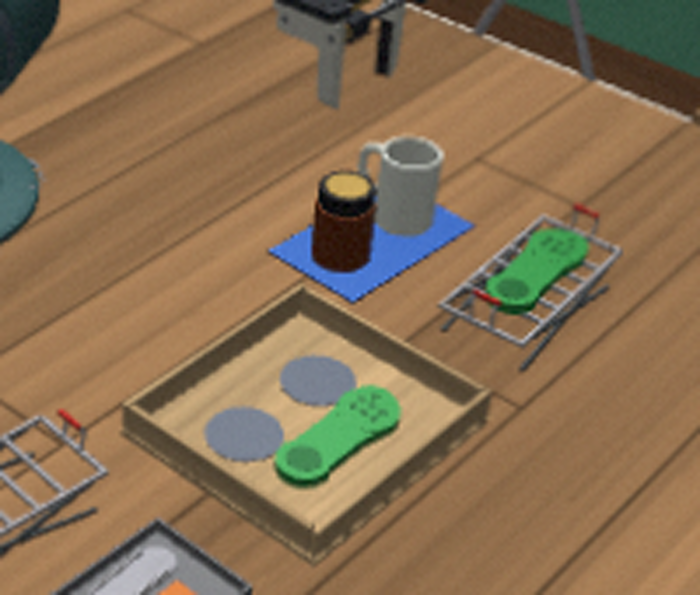

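Mug and jar stand upright on the mat, the jar at crop (345,220) and the mug at (410,185). The insole is untouched. Next, the insole.

```bash
python3 -m inch '{"gripper":[0.75,0.75,0.75,0.75,0.75,0.75,0.75,0.75],"slide":[[-0.05,0.04,0],[-0.15,0.12,0],[-0.27,0.21,0],[-0.39,0.3,0],[-0.5,0.38,0],[-0.57,0.44,0],[-0.57,0.44,0],[-0.57,0.44,0]],"angular":[[0,0,0.15],[0,0,0.32],[0,0,0.5],[0,0,0.67],[0,0,0.84],[0,0,1],[0,0,1],[0,0,1]]}'
python3 -m inch '{"gripper":[0.75,0.75,0.75,0.75,0.75,0.75,0.75,0.75],"slide":[[-0.01,0.06,0],[-0.03,0.18,0],[-0.05,0.33,0],[-0.07,0.48,0],[-0.08,0.62,0],[-0.092,0.715,0],[-0.092,0.715,0],[-0.092,0.715,0]],"angular":[[0,0,0.15],[0,0,0.32],[0,0,0.5],[0,0,0.67],[0,0,0.84],[0,0,1],[0,0,1],[0,0,1]]}'
python3 - <<'E'
from rig import eyes
import cv2
i=eyes.capture("scene")["color"]
cv2.imwrite("pics/s6.png",cv2.resize(i[90:260,290:490],None,fx=3.5,fy=3.5,interpolation=cv2.INTER_CUBIC))
E
```

```text
t: 20.35
tcp_pos: [503.8, 115.4, 170.7]
tool_rot: [-179.9, 0.1, 45.1]
ft_force: [-0.4, 0.1, 0.6]
width: 69.8
t: 21.15
tcp_pos: [591.8, 2.2, 171.1]
tool_rot: [-180.0, 0.0, 0.3]
ft_force: [-0.8, -0.2, 0.3]
width: 69.9
```

View pics/s6.png

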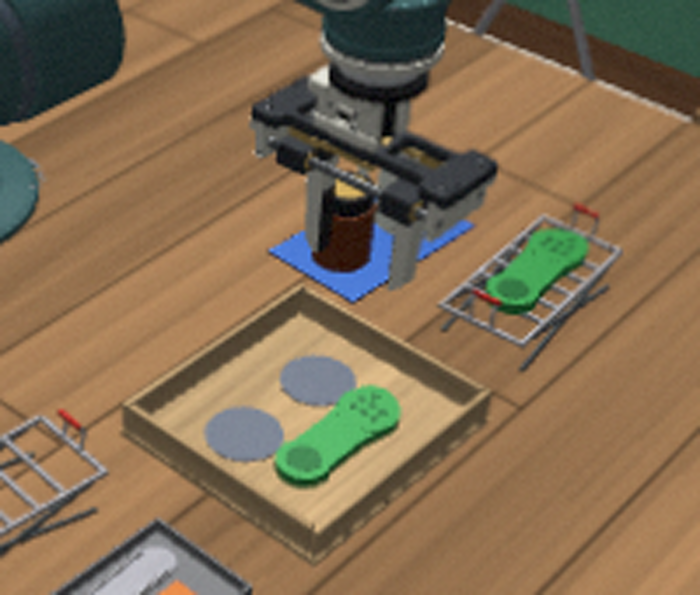

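```bash
python3 -m inch '{"gripper":[0.75,0.75,0.75,0.75,0.75,0.75,0.75,0.75,0.75,0.75,0.75,0.75],"slide":[[0,0,0.06],[0,0,0.18],[0,0,0.32],[0,0,0.46],[0,0,0.58],[0,0,0.67],[0,0,0.73],[0,0,0.77],[0,0,0.79],[0,0,0.8],[0,0,0.8],[0,0,0.8]],"angular":[[0,0,0],[0,0,0],[0,0,0],[0,0,0],[0,0,0],[0,0,0],[0,0,0],[0,0,0],[0,0,0],[0,0,0],[0,0,0],[0,0,0]]}'
python3 -m inch '{"gripper":[0.65,0.55,0.45,0.35,0.25,0.25,0.25,0.25],"slide":[[0,0,0],[0,0,0],[0,0,0],[0,0,0],[0,0,0],[0,0,0],[0,0,0],[0,0,0]],"angular":[[0,0,0],[0,0,0],[0,0,0],[0,0,0],[0,0,0],[0,0,0],[0,0,0],[0,0,0]]}' 15
```

```text
t: 22.4
tcp_pos: [592.6, 1.3, 12.1]
tool_rot: [180.0, -0.0, 0.0]
ft_force: [0.4, 0.4, 0.1]
width: 69.6
t: 23.2
tcp_pos: [592.3, 1.3, 11.4]
tool_rot: [-180.0, -0.0, -0.0]
ft_force: [-1.7, 0.4, 0.5]
width: 23.5
```

```bash
python3 - <<'E'
from rig import eyes
import cv2
i=eyes.capture("scene")["color"]
cv2.imwrite("pics/s7.png",cv2.resize(i[130:260,310:460],None,fx=5,fy=4.6,interpolation=cv2.INTER_CUBIC))
E
```

```text
(no output)
```

View pics/s7.png

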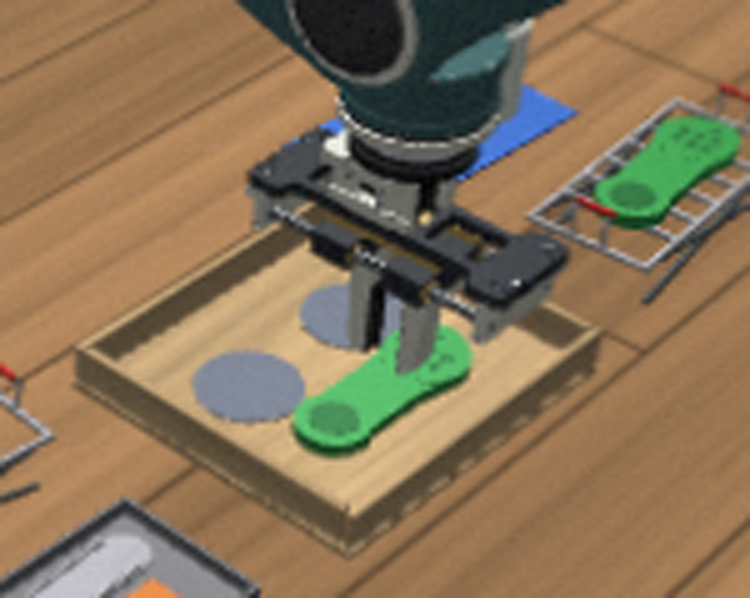

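```bash
python3 - <<'E'
from geo import *
for n,p in (("Rtip left corner",(396,368)),("Rtip right corner",(428,372)),("Ltip bottom",(365,345))):
    uv=[(p[0]+.5)/5-.5+310,(p[1]+.5)/4.6-.5+130]
    print(n,[ (z,ray([uv],z,"scene").round(0).tolist()[0]) for z in (11,20,30,40)])
# earlier frame s6 (crop 290,90 x3.5), TCP 591.8,2.2,171 width 70
for n,p in (("Rtip",(400,290)),("Ltip",(318,250))):
    uv=crop([p],(290,90),3.5); print(n,[(z,ray(uv,z,"scene").round(0).tolist()[0]) for z in (150,171,180,190,200)])
E
```

```text
Rtip left corner [(11, [582.0, 25.0]), (20, [588.0, 17.0]), (30, [594.0, 8.0]), (40, [600.0, -2.0])]
Rtip right corner [(11, [599.0, 36.0]), (20, [605.0, 28.0]), (30, [611.0, 18.0]), (40, [617.0, 9.0])]
Ltip bottom [(11, [553.0, 30.0]), (20, [558.0, 22.0]), (30, [565.0, 12.0]), (40, [571.0, 3.0])]
Rtip [(150, [598.0, 60.0]), (171, [612.0, 36.0]), (180, [619.0, 26.0]), (190, [626.0, 15.0]), (200, [633.0, 4.0])]
Ltip [(150, [510.0, 56.0]), (171, [527.0, 33.0]), (180, [534.0, 23.0]), (190, [542.0, 11.0]), (200, [550.0, 0.0])]
```

The fingertips appear about 28 mm higher than the reported TCP: the rays cross the tool plane at z≈39 against 11 reported, and at 199 against 171. That also explains the 58 mm jar width, because I gripped it at the lid. I'll open and feel gently for the crate floor to get the true offset.

```bash
python3 -m inch '{"gripper":[0.75,0.75,0.75,0.75,0.75,0.75,0.75,0.75,0.75,0.75],"slide":[[0,0,0],[0,0,0],[0,0,0],[0,0,0],[0,0,0],[0,0,0.03],[0,0,0.06],[0,0,0.09],[0,0,0.1],[0,0,0.1]],"angular":[[0,0,0],[0,0,0],[0,0,0],[0,0,0],[0,0,0],[0,0,0],[0,0,0],[0,0,0],[0,0,0],[0,0,0]]}'
python3 -m inch '{"gripper":[0.75,0.75],"slide":[[0,0,0.01],[0,0,0.015]],"angular":[[0,0,0],[0,0,0]]}'
```

```text
t: 24.25
tcp_pos: [592.0, 1.3, -9.2]
tool_rot: [-180.0, 0.1, -0.0]
ft_force: [-1.7, -0.1, 0.5]
width: 69.2
t: 24.45
tcp_pos: [592.4, 1.3, -11.5]
tool_rot: [-180.0, -0.0, -0.0]
ft_force: [0.2, -0.8, -0.6]
width: 69.7
```

Reported z is already below the table with no force, so the offset is real. I continue in small steps.

```bash
for k in 1 2; do python3 -m inch '{"gripper":[0.75,0.75,0.75],"slide":[[0,0,0.005],[0,0,0.01],[0,0,0.01]],"angular":[[0,0,0],[0,0,0],[0,0,0]]}'; done; python3 -m inch '{"gripper":[0.75,0.75,0.75],"slide":[[0,0,0.005],[0,0,0.0075],[0,0,0.0075]],"angular":[[0,0,0],[0,0,0],[0,0,0]]}'
```

```text
t: 24.75
tcp_pos: [592.2, 1.3, -13.7]
tool_rot: [180.0, 0.0, 0.0]
ft_force: [0.6, 0.3, 0.4]
width: 69.8
t: 25.05
tcp_pos: [592.2, 1.3, -15.7]
tool_rot: [-180.0, 0.0, -0.0]
ft_force: [0.4, 0.4, 0.1]
width: 69.5
t: 25.35
tcp_pos: [592.2, 1.3, -17.2]
tool_rot: [180.0, 0.0, -0.0]
ft_force: [-0.7, -0.9, -0.1]
width: 69.5
```

```bash
for k in 1 2; do python3 -m inch '{"gripper":[0.75,0.75],"slide":[[0,0,0.005],[0,0,0.005]],"angular":[[0,0,0],[0,0,0]]}' | grep -E "tcp|ft"; done
```

```text
tcp_pos: [592.2, 1.3, -18.2]
ft_force: [0.4, -0.2, 0.3]
tcp_pos: [592.2, 1.3, -19.2]
ft_force: [0.4, 0.1, -0.4]
```

```bash
python3 -m inch '{"gripper":[0.65,0.55,0.45,0.35,0.25,0.25,0.25,0.25],"slide":[[0,0,0],[0,0,0],[0,0,0],[0,0,0],[0,0,0],[0,0,0],[0,0,0],[0,0,0]],"angular":[[0,0,0],[0,0,0],[0,0,0],[0,0,0],[0,0,0],[0,0,0],[0,0,0],[0,0,0]]}' 15
python3 -m inch '{"gripper":[0.25,0.25,0.25,0.25,0.25,0.25,0.25,0.25],"slide":[[0,0,-0.03],[0,0,-0.1],[0,0,-0.2],[0,0,-0.3],[0,0,-0.4],[0,0,-0.47],[0,0,-0.5],[0,0,-0.5]],"angular":[[0,0,0],[0,0,0],[0,0,0],[0,0,0],[0,0,0],[0,0,0],[0,0,0],[0,0,0]]}'
python3 - <<'E'
from rig import eyes
import cv2
i=eyes.capture("scene")["color"]
cv2.imwrite("pics/s8.png",cv2.resize(i[100:260,310:460],None,fx=5,fy=3.75,interpolation=cv2.INTER_CUBIC))
E
```

```text
t: 26.55
tcp_pos: [592.3, 1.3, -19.1]
tool_rot: [180.0, 0.0, -0.0]
ft_force: [-0.8, 0.5, -0.5]
width: 43.4
t: 27.35
tcp_pos: [592.6, 1.3, 81.8]
tool_rot: [180.0, -0.1, -0.0]
ft_force: [-0.3, -0.0, -0.4]
width: 43.4
```

View pics/s8.png

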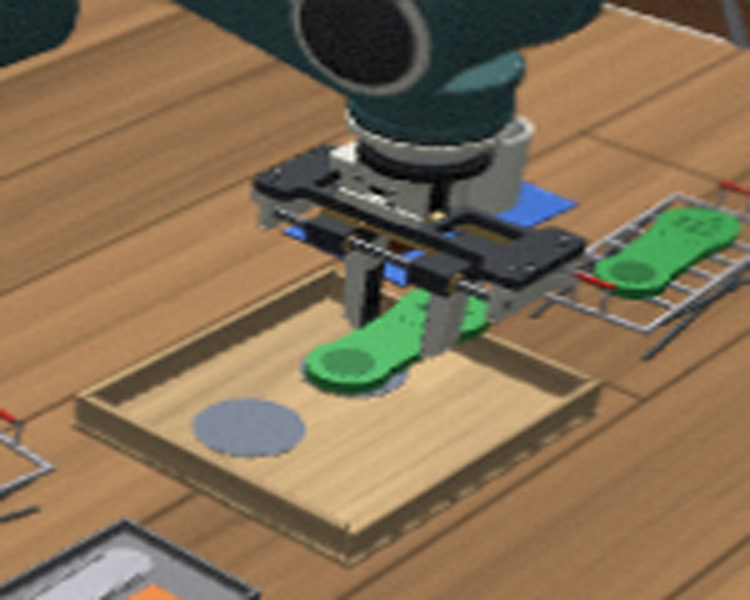

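The insole is held level at 43.4 mm wide, and its underside is at reported z + 27. Off to the rack.

```bash
python3 -m inch '{"gripper":[0.25,0.25,0.25,0.25,0.25,0.25,0.25,0.25],"slide":[[-0.03,0.05,0],[-0.08,0.15,0],[-0.15,0.28,0],[-0.22,0.41,0],[-0.29,0.54,0],[-0.35,0.65,0],[-0.392,0.72,0],[-0.392,0.72,0]],"angular":[[0,0,0],[0,0,0],[0,0,0],[0,0,0],[0,0,0],[0,0,0],[0,0,0],[0,0,0]]}'
python3 -m inch '{"gripper":[0.25,0.25,0.25,0.25,0.25,0.25,0.25,0.25,0.25],"slide":[[-0.03,0.05,0],[-0.08,0.15,0],[-0.15,0.28,0],[-0.22,0.41,0],[-0.29,0.54,0],[-0.35,0.65,0],[-0.392,0.72,0],[-0.392,0.72,0],[-0.392,0.72,0]],"angular":[[0,0,0.02],[0,0,0.05],[0,0,0.08],[0,0,0.1],[0,0,0.122],[0,0,0.122],[0,0,0.122],[0,0,0.122],[0,0,0.122]]}'
python3 - <<'E'
from rig import eyes
import cv2
i=eyes.capture("scene")["color"]
cv2.imwrite("pics/s9.png",cv2.resize(i[130:270,220:370],None,fx=5,fy=4.28,interpolation=cv2.INTER_CUBIC))
E
```

```text
t: 28.2
tcp_pos: [512.7, -144.1, 80.4]
tool_rot: [-180.0, 0.0, -0.1]
ft_force: [0.2, -0.6, -0.6]
width: 43.3
t: 29.1
tcp_pos: [435.5, -286.4, 80.8]
tool_rot: [-180.0, 0.0, -5.5]
ft_force: [-0.3, -0.6, -1.3]
width: 43.7
```

View pics/s9.png

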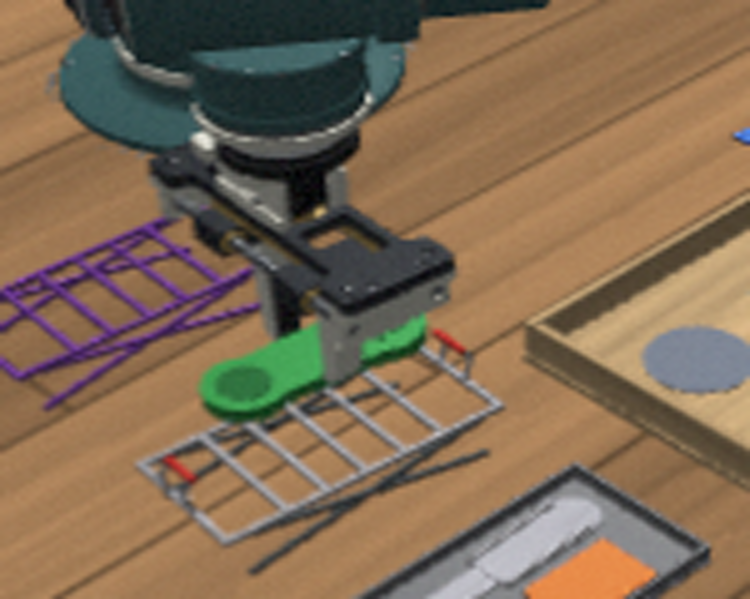

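```bash
python3 - <<'E'
from geo import *
f=lambda p,z: ray([[(p[0]+.5)/5-.5+220,(p[1]+.5)/4.28-.5+130]],z,"scene")[0].round(1)
a,b=f((143,468),45),f((500,405),45); print("rack diag",a,b,(a+b)/2)
print("heel end",f((203,388),114),"toe end",f((428,340),114))
E
```

```text
rack diag [ 387.6 -385.1] [ 493.7 -199. ] [ 440.65 -292.05]
heel end [ 413.4 -351.3] toe end [ 470.8 -232.4]
```

```bash
python3 -m inch '{"gripper":[0.25,0.25,0.25,0.25,0.25,0.25,0.25,0.25,0.25],"slide":[[0.01,0.01,0.03],[0.01,0.01,0.09],[0.01,0.01,0.16],[0.01,0.01,0.22],[0.01,0.01,0.26],[0.01,0.01,0.285],[0.01,0.01,0.3],[0.01,0.01,0.305],[0.01,0.01,0.305]],"angular":[[0,0,0],[0,0,0],[0,0,0],[0,0,0],[0,0,0],[0,0,0],[0,0,0],[0,0,0],[0,0,0]]}'
for k in 1 2; do python3 -m inch '{"gripper":[0.25,0.25],"slide":[[0,0,0.005],[0,0,0.005]],"angular":[[0,0,0],[0,0,0]]}' | grep -E "tcp|ft"; done
```

```text
t: 30.05
tcp_pos: [437.3, -289.0, 20.2]
tool_rot: [180.0, -0.0, -5.5]
ft_force: [0.3, 0.2, -1.0]
width: 43.2
tcp_pos: [437.3, -288.9, 19.2]
ft_force: [-0.6, 0.2, -0.9]
tcp_pos: [437.3, -288.9, 18.0]
ft_force: [-0.1, 0.4, 0.2]
```

```bash
python3 -m inch '{"gripper":[0.25,0.25],"slide":[[0,0,0.003],[0,0,0.003]],"angular":[[0,0,0],[0,0,0]]}' | grep -E "tcp|ft"
```

```text
tcp_pos: [437.4, -289.0, 17.9]
ft_force: [-2.1, 1.2, 5.7]
```

```bash
python3 -m inch '{"gripper":[0.52,0.55,0.6,0.65,0.65,0.65,0.65,0.65,0.65,0.65,0.65,0.65,0.65,0.65],"slide":[[0,0,0],[0,0,0],[0,0,0],[0,0,0],[0,0,-0.03],[0,0,-0.1],[0,0,-0.2],[0,0,-0.35],[0,0,-0.5],[0,0,-0.65],[0,0,-0.75],[0,0,-0.75],[0,0,-0.75],[0,0,-0.75]],"angular":[[0,0,0],[0,0,0],[0,0,0],[0,0,0],[0,0,0],[0,0,0],[0,0,0],[0,0,0],[0,0,0],[0,0,0],[0,0,0],[0,0,0],[0,0,0],[0,0,0]]}'
python3 - <<'E'
from rig import eyes
import cv2
i=eyes.capture("top")["color"]; cv2.imwrite("pics/t1full.png",i)
j=eyes.capture("scene")["color"]
a=cv2.resize(i[155:225,340:450],(700,300*700//700),interpolation=cv2.INTER_CUBIC)
b=cv2.resize(j[190:270,220:340],(700,300),interpolation=cv2.INTER_CUBIC)
cv2.imwrite("pics/m1.png",cv2.vconcat([a,b]))
E
```

```text
t: 32.05
tcp_pos: [436.9, -288.7, 166.5]
tool_rot: [-180.0, 0.1, -5.5]
ft_force: [-0.3, -0.5, -0.5]
width: 60.3
```

View pics/m1.png

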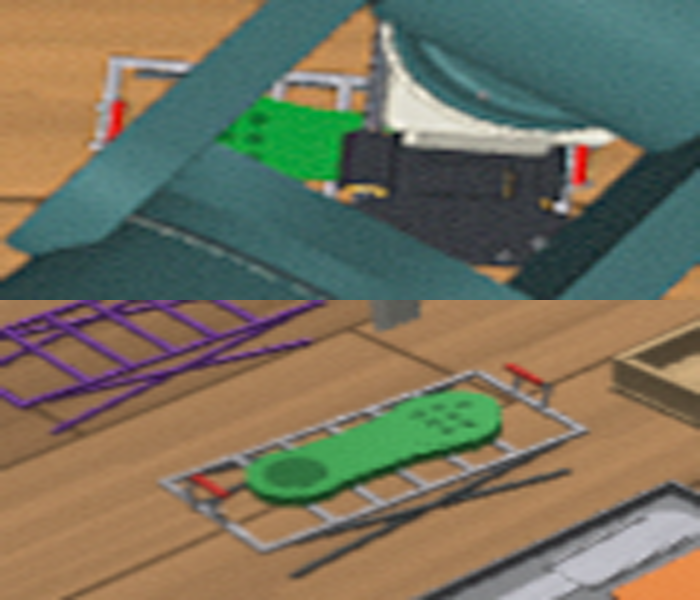

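The insole lies flat on the grey rack between the red grips, centred near crop (374,446) with the rack's centre at (373,458), allowing for height. Next I return the mug.

```bash
python3 -m inch '{"gripper":[0.82,0.82,0.82,0.82,0.82,0.82,0.82],"slide":[[-0.01,-0.1,0],[-0.03,-0.3,0],[-0.05,-0.5,0],[-0.07,-0.7,0],[-0.085,-0.87,0],[-0.0934,-0.9705,0],[-0.0934,-0.9705,0]],"angular":[[0,0,-0.15],[0,0,-0.3],[0,0,-0.45],[0,0,-0.6],[0,0,-0.72],[0,0,-0.789],[0,0,-0.789]]}'
python3 -m inch '{"gripper":[0.82,0.82,0.82,0.82,0.82,0.82,0.82],"slide":[[0.05,-0.087,0],[0.15,-0.26,0],[0.25,-0.433,0],[0.35,-0.606,0],[0.45,-0.78,0],[0.5,-0.866,0],[0.5,-0.866,0]],"angular":[[0,0,-0.12],[0,0,-0.25],[0,0,-0.4],[0,0,-0.53],[0,0,-0.62],[0,0,-0.6667],[0,0,-0.6667]]}'
python3 -m inch '{"gripper":[0.82,0.82,0.82,0.82,0.82,0.82,0.82,0.82],"slide":[[0.087,-0.05,0],[0.26,-0.15,0],[0.433,-0.25,0],[0.606,-0.35,0],[0.78,-0.45,0],[0.866,-0.5,0],[0.866,-0.5,0],[0.866,-0.5,0]],"angular":[[0,0,-0.12],[0,0,-0.25],[0,0,-0.4],[0,0,-0.53],[0,0,-0.62],[0,0,-0.6667],[0,0,-0.6667],[0,0,-0.6667]]}'
python3 - <<'E'
from rig import eyes,manip
import cv2
print(manip.read_state()["tcp_pos"])
i=eyes.capture("top")["color"]
cv2.imwrite("pics/t2.png",cv2.resize(i[155:225,340:450],None,fx=7,fy=7,interpolation=cv2.INTER_CUBIC))
E
```

```text
t: 32.85
tcp_pos: [437.1, -91.9, 167.0]
tool_rot: [-180.0, 0.0, 30.3]
ft_force: [0.6, 0.4, -0.7]
width: 76.2
t: 33.55
tcp_pos: [437.1, 107.4, 166.7]
tool_rot: [-179.9, 0.0, 60.2]
ft_force: [-0.4, 0.6, -0.3]
width: 76.0
t: 34.35
tcp_pos: [437.6, 305.0, 166.8]
tool_rot: [-180.0, 0.1, 89.9]
ft_force: [-0.3, 0.0, 0.9]
width: 76.4
[437.58131578 305.02334699 166.80016825]
```

View pics/t2.png

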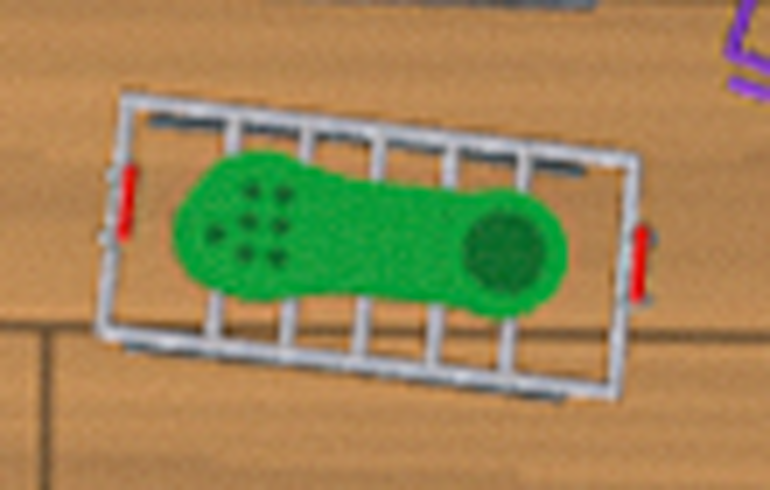

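Rack check: the insole centre at crop (370,240) matches the rack centre (368,245), and the two are parallel. On to gripping the mug.

```bash
python3 -m inch '{"gripper":[0.88,0.88,0.88,0.88,0.88,0.88,0.88,0.88,0.88,0.88,0.88,0.88],"slide":[[0.08,-0.05,0],[0.117,-0.076,0.05],[0.117,-0.076,0.15],[0.117,-0.076,0.26],[0.117,-0.076,0.37],[0.117,-0.076,0.48],[0.117,-0.076,0.58],[0.117,-0.076,0.65],[0.117,-0.076,0.69],[0.117,-0.076,0.71],[0.117,-0.076,0.717],[0.117,-0.076,0.717]],"angular":[[0,0,0],[0,0,0],[0,0,0],[0,0,0],[0,0,0],[0,0,0],[0,0,0],[0,0,0],[0,0,0],[0,0,0],[0,0,0],[0,0,0]]}'
python3 -m inch '{"gripper":[0.75,0.65,0.55,0.45,0.4,0.4,0.4,0.4],"slide":[[0,0,0],[0,0,0],[0,0,0],[0,0,0],[0,0,0],[0,0,0],[0,0,0],[0,0,0]],"angular":[[0,0,0],[0,0,0],[0,0,0],[0,0,0],[0,0,0],[0,0,0],[0,0,0],[0,0,0]]}' 25
python3 -m inch '{"gripper":[0.4,0.4,0.4,0.4,0.4,0.4,0.4,0.4,0.4],"slide":[[0,0,-0.03],[0,0,-0.08],[0,0,-0.15],[0,0,-0.23],[0,0,-0.31],[0,0,-0.39],[0,0,-0.45],[0,0,-0.48],[0,0,-0.48]],"angular":[[0,0,0],[0,0,0],[0,0,0],[0,0,0],[0,0,0],[0,0,0],[0,0,0],[0,0,0],[0,0,0]]}'
```

```text
t: 35.6
tcp_pos: [422.2, 329.7, 24.5]
tool_rot: [180.0, -0.0, 90.0]
ft_force: [0.9, -0.8, 0.3]
width: 81.8
t: 36.4
tcp_pos: [422.1, 329.8, 24.3]
tool_rot: [180.0, -0.0, 90.0]
ft_force: [-0.8, 1.9, 5.5]
width: 62.9
t: 37.3
tcp_pos: [422.2, 329.7, 120.8]
tool_rot: [180.0, -0.0, 90.0]
ft_force: [-0.8, -0.6, -3.0]
width: 62.8
```

```bash
python3 -m inch '{"gripper":[0.4,0.4,0.4,0.4,0.4,0.4,0.4,0.4,0.4],"slide":[[-0.04,0.015,0],[-0.12,0.045,0],[-0.23,0.085,0],[-0.35,0.13,0],[-0.47,0.175,0],[-0.58,0.215,0],[-0.65,0.24,0],[-0.69,0.255,0],[-0.69,0.255,0]],"angular":[[0,0,0],[0,0,0],[0,0,0],[0,0,0],[0,0,0],[0,0,0],[0,0,0],[0,0,0],[0,0,0]]}'
python3 -m inch '{"gripper":[0.4,0.4,0.4,0.4,0.4,0.4,0.4,0.4,0.4,0.4],"slide":[[-0.04,0.015,0],[-0.12,0.045,0],[-0.23,0.085,0],[-0.35,0.13,0],[-0.47,0.175,0],[-0.58,0.215,0],[-0.65,0.24,0],[-0.69,0.255,0],[-0.69,0.255,0],[-0.69,0.255,0]],"angular":[[0,0,0],[0,0,0],[0,0,0],[0,0,0],[0,0,0],[0,0,0],[0,0,0],[0,0,0],[0,0,0],[0,0,0]]}'
python3 -m inch '{"gripper":[0.4,0.4,0.4,0.4,0.4,0.4,0.4,0.4,0.4,0.4,0.4],"slide":[[0,0,0.04],[0,0,0.11],[0,0,0.19],[0,0,0.27],[0,0,0.34],[0,0,0.39],[0,0,0.42],[0,0,0.44],[0,0,0.45],[0,0,0.455],[0,0,0.455]],"angular":[[0,0,0],[0,0,0],[0,0,0],[0,0,0],[0,0,0],[0,0,0],[0,0,0],[0,0,0],[0,0,0],[0,0,0],[0,0,0]]}'
python3 -m inch '{"gripper":[0.4,0.4,0.4],"slide":[[0,0,0.003],[0,0,0.006],[0,0,0.006]],"angular":[[0,0,0],[0,0,0],[0,0,0]]}'
```

```text
t: 38.2
tcp_pos: [473.1, 190.9, 119.6]
tool_rot: [-180.0, 0.0, 90.0]
ft_force: [0.2, 0.1, -3.0]
width: 62.7
t: 39.2
tcp_pos: [523.9, 54.1, 119.9]
tool_rot: [-180.0, -0.0, 90.0]
ft_force: [-0.5, 1.0, -2.1]
width: 62.5
t: 40.3
tcp_pos: [524.2, 53.5, 29.3]
tool_rot: [180.0, 0.0, 90.0]
ft_force: [-0.3, 0.4, -2.9]
width: 62.8
t: 40.6
tcp_pos: [524.3, 53.6, 28.4]
tool_rot: [180.0, -0.0, 90.0]
ft_force: [-1.2, 0.8, 4.1]
width: 62.6
```

```bash
python3 -m inch '{"gripper":[0.72,0.75,0.85,0.88,0.88,0.88,0.88,0.88,0.88,0.88,0.88,0.88,0.88],"slide":[[0,0,0],[0,0,0],[0,0,0],[0,0,0],[0,0,-0.05],[0,0,-0.15],[0,0,-0.25],[0,0,-0.35],[0,0,-0.45],[0,0,-0.55],[0,0,-0.65],[0,0,-0.7],[0,0,-0.7]],"angular":[[0,0,0],[0,0,0],[0,0,0],[0,0,0],[0,0,0],[0,0,0],[0,0,0],[0,0,0],[0,0,0],[0,0,0],[0,0,0],[0,0,0],[0,0,0]]}'
python3 -m inch '{"gripper":[0.88,0.88,0.88,0.88,0.88,0.88,0.88,0.88],"slide":[[0.07,-0.04,0],[0.22,-0.13,0],[0.4,-0.25,0],[0.58,-0.36,0],[0.75,-0.46,0],[0.88,-0.54,0],[0.88,-0.54,0],[0.88,-0.54,0]],"angular":[[0,0,0],[0,0,0],[0,0,0],[0,0,0],[0,0,0],[0,0,0],[0,0,0],[0,0,0]]}'
```

```text
t: 41.9
tcp_pos: [524.5, 53.6, 169.4]
tool_rot: [179.9, -0.0, 90.0]
ft_force: [-0.3, -0.3, -1.1]
width: 82.1
t: 42.7
tcp_pos: [415.0, 230.0, 166.9]
tool_rot: [-179.9, 0.0, 90.1]
ft_force: [-0.2, -0.0, 0.6]
width: 81.8
```

```bash
python3 -m inch '{"gripper":[0.88,0.88,0.88,0.88,0.88,0.88,0.88,0.88,0.88,0.88,0.88],"slide":[[0,0,0.05],[0,0,0.15],[0,0,0.26],[0,0,0.37],[0,0,0.48],[0,0,0.58],[0,0,0.65],[0,0,0.7],[0,0,0.725],[0,0,0.734],[0,0,0.734]],"angular":[[0,0,0],[0,0,0],[0,0,0],[0,0,0],[0,0,0],[0,0,0],[0,0,0],[0,0,0],[0,0,0],[0,0,0],[0,0,0]]}'
python3 -m inch '{"gripper":[0.75,0.65,0.55,0.45,0.4,0.4,0.4,0.4],"slide":[[0,0,0],[0,0,0],[0,0,0],[0,0,0],[0,0,0],[0,0,0],[0,0,0],[0,0,0]],"angular":[[0,0,0],[0,0,0],[0,0,0],[0,0,0],[0,0,0],[0,0,0],[0,0,0],[0,0,0]]}' 25
python3 -m inch '{"gripper":[0.4,0.4,0.4,0.4,0.4,0.4,0.4,0.4,0.4],"slide":[[0,0,-0.03],[0,0,-0.08],[0,0,-0.15],[0,0,-0.23],[0,0,-0.31],[0,0,-0.39],[0,0,-0.45],[0,0,-0.48],[0,0,-0.48]],"angular":[[0,0,0],[0,0,0],[0,0,0],[0,0,0],[0,0,0],[0,0,0],[0,0,0],[0,0,0],[0,0,0]]}'
```

```text
t: 43.8
tcp_pos: [416.2, 229.6, 21.3]
tool_rot: [180.0, -0.0, 90.0]
ft_force: [-0.0, 0.4, 0.5]
width: 82.0
t: 44.6
tcp_pos: [416.2, 229.8, 21.4]
tool_rot: [180.0, -0.0, 90.0]
ft_force: [-0.7, 3.5, 5.1]
width: 61.0
t: 45.5
tcp_pos: [416.2, 229.6, 117.8]
tool_rot: [179.9, -0.0, 90.0]
ft_force: [-0.3, -0.1, -2.4]
width: 61.7
```

```bash
python3 -m inch '{"gripper":[0.4,0.4,0.4,0.4,0.4,0.4,0.4,0.4,0.4,0.4],"slide":[[0,0,-0.05],[-0.04,0.015,-0.13],[-0.12,0.045,-0.2],[-0.23,0.09,-0.25],[-0.35,0.135,-0.25],[-0.47,0.18,-0.25],[-0.58,0.225,-0.25],[-0.66,0.255,-0.25],[-0.7,0.269,-0.25],[-0.7,0.269,-0.25]],"angular":[[0,0,0],[0,0,0],[0,0,0],[0,0,0],[0,0,0],[0,0,0],[0,0,0],[0,0,0],[0,0,0],[0,0,0]]}'
python3 -m inch '{"gripper":[0.4,0.4,0.4,0.4,0.4,0.4,0.4,0.4,0.4,0.4],"slide":[[-0.04,0.015,0],[-0.12,0.045,0],[-0.23,0.09,0],[-0.35,0.135,0],[-0.47,0.18,0],[-0.58,0.225,0],[-0.66,0.255,0],[-0.7,0.269,0],[-0.7,0.269,0],[-0.7,0.269,0]],"angular":[[0,0,0],[0,0,0],[0,0,0],[0,0,0],[0,0,0],[0,0,0],[0,0,0],[0,0,0],[0,0,0],[0,0,0]]}'
python3 -m inch '{"gripper":[0.4,0.4,0.4,0.4,0.4,0.4,0.4,0.4,0.4,0.4,0.4,0.4],"slide":[[0,0,0.04],[0,0,0.12],[0,0,0.22],[0,0,0.32],[0,0,0.42],[0,0,0.52],[0,0,0.6],[0,0,0.65],[0,0,0.68],[0,0,0.7],[0,0,0.705],[0,0,0.705]],"angular":[[0,0,0],[0,0,0],[0,0,0],[0,0,0],[0,0,0],[0,0,0],[0,0,0],[0,0,0],[0,0,0],[0,0,0],[0,0,0],[0,0,0]]}'
python3 -m inch '{"gripper":[0.4,0.4,0.4],"slide":[[0,0,0.003],[0,0,0.006],[0,0,0.006]],"angular":[[0,0,0],[0,0,0],[0,0,0]]}'
```

```text
t: 46.5
tcp_pos: [470.1, 88.6, 167.5]
tool_rot: [180.0, 0.0, 89.9]
ft_force: [-0.0, -1.3, -2.5]
width: 61.1
t: 47.5
tcp_pos: [523.5, -49.9, 166.9]
tool_rot: [-180.0, -0.0, 90.0]
ft_force: [-0.6, 0.4, -2.8]
width: 61.3
t: 48.7
tcp_pos: [523.9, -50.5, 26.4]
tool_rot: [180.0, 0.0, 90.0]
ft_force: [-0.5, -0.1, -3.1]
width: 61.2
t: 49.0
tcp_pos: [524.0, -50.5, 25.4]
tool_rot: [179.9, 0.0, 90.0]
ft_force: [-1.0, 0.6, 3.7]
width: 61.8
```

```bash
python3 -m inch '{"gripper":[0.7,0.75,0.8,0.85,0.85,0.85,0.85,0.85,0.85,0.85,0.85,0.85,0.85,0.85],"slide":[[0,0,0],[0,0,0],[0,0,0],[0,0,0],[0,0,-0.05],[0,0,-0.15],[0,0,-0.25],[0,0,-0.35],[0,0,-0.45],[0,0,-0.55],[0,0,-0.65],[0,0,-0.75],[0,0,-0.8],[0,0,-0.8]],"angular":[[0,0,0],[0,0,0],[0,0,0],[0,0,0],[0,0,0],[0,0,0],[0,0,0],[0,0,0],[0,0,0],[0,0,0],[0,0,0],[0,0,0],[0,0,0],[0,0,0]]}'
python3 -m inch '{"gripper":[0.85,0.85,0.85,0.85,0.85,0.85,0.85,0.85,0.85,0.85],"slide":[[0.1,-0.05,0],[0.25,-0.13,0],[0.4,-0.2,0],[0.6,-0.3,0],[0.8,-0.4,0],[0.95,-0.5,0],[1,-0.5,0],[1,-0.5,0],[1,-0.5,0],[1,-0.5,0]],"angular":[[0,0,0],[0,0,0],[0,0,0],[0,0,0],[0,0,0],[0,0,0],[0,0,0],[0,0,0],[0,0,0],[0,0,0]]}'
python3 -m inch '{"gripper":[0.85,0.85,0.85,0.85,0.85,0.85,0.85,0.85,0.85],"slide":[[0.1,0,0],[0.25,0,0],[0.4,0,0],[0.6,0,0],[0.8,0,0],[0.95,0,0],[1,0,0],[1,0,0],[1,0,0]],"angular":[[0,0,0],[0,0,0],[0,0,0],[0,0,0],[0,0,0],[0,0,0],[0,0,0],[0,0,0],[0,0,0]]}'
python3 - <<'E'
from rig import eyes
import cv2
i=eyes.capture("top")["color"]; i0=cv2.imread("pics/top0.png")
j=eyes.capture("scene")["color"]
f=lambda m:cv2.resize(m,(400,300),interpolation=cv2.INTER_CUBIC)
s=(slice(95,195),slice(220,353))
cv2.imwrite("pics/m2.png",cv2.vconcat([cv2.hconcat([f(i0[s]),f(i[s])]),cv2.hconcat([f(j[140:260,300:460]),f(j)])]))
E
```

```text
t: 50.4
tcp_pos: [524.1, -50.5, 186.4]
tool_rot: [179.9, 0.0, 90.0]
ft_force: [0.3, -0.1, -0.5]
width: 78.7
t: 51.4
tcp_pos: [424.0, 148.6, 184.3]
tool_rot: [-180.0, 0.0, 89.9]
ft_force: [0.9, 0.5, 0.2]
width: 79.0
t: 52.3
tcp_pos: [424.0, 348.3, 184.6]
tool_rot: [-180.0, 0.0, 90.0]
ft_force: [-0.2, -0.4, -0.6]
width: 78.9
```

View pics/m2.png

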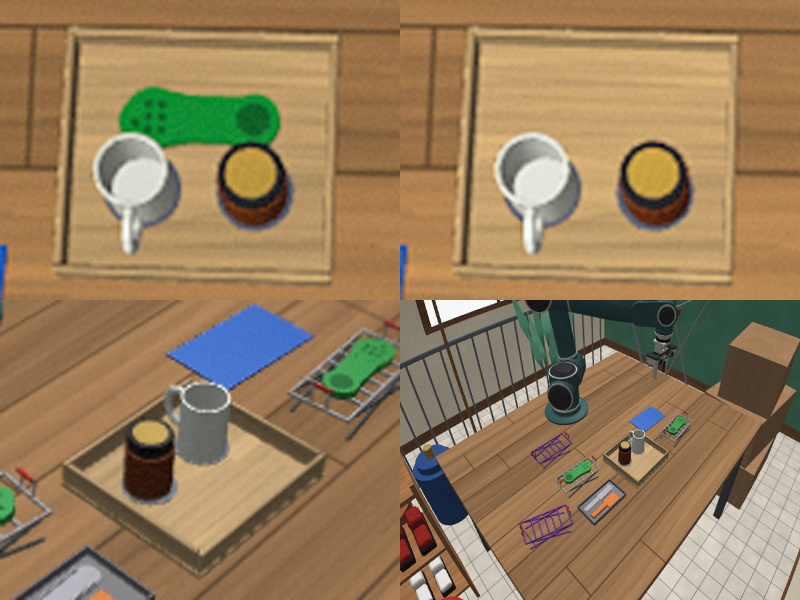

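The mug (130,168) and jar (250,175) in the before view match the after view within a pixel: (531,168) and (653,177), with the 400 px panel offset. Both stand on their coasters, the insole is on the grey rack, and the robot is clear. I'll hand in the job.

```bash
python3 -c "
from rig import order
print(order.close_job())"
```

```text
the job is handed in; nothing more can be done
None
```

The job is done and handed in at about 52 s of the 109 s allowed; no verdict was reported. I stood the mug and jar on the blue mat, laid the insole on the empty grey steel rack, and put mug and jar back on their own coasters.

**Last checks:**
- **Insole:** in the top view its centre is within about 2 mm of the rack's centre, and the two look parallel.
- **Mug and jar:** both are upright, and the before and after pictures match to about 3 px in the enlarged view, roughly 3 mm. The gripper was open and well clear.
- **Shoe horn, scraper and drying insole:** they look untouched in the pictures; I did not measure them separately.

**What disagreed:**
- **Fingertip height:** the fingertips were really about 27 mm higher than the reported TCP. I gripped the jar by its lid on the way out, and the first close on the insole caught nothing. I lowered in small steps, found the offset, and used it for everything after.
- **Cameras:** the two cameras differed by up to about 7 mm in sideways position. I placed the insole between the two estimates.

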